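# Change the dispensing station over from the narrow port to the wide port

## Robot

A 6-joint arm with a two-finger parallel gripper is mounted at the origin on the work surface. World frame = base frame: x ahead of the robot, y to its left, z up, the work surface at z = 0. Lengths are in mm, angles in rad, forces in N, time in s.
With the tool pointing down it reaches from about 375 to 975 mm from the base axis. Payload 3.8 kg.
Tool frame: the origin (TCP) lies on the centre line of the jaws, within the pads' length; the fingertips stand 17 mm ahead of it and the grasp point (between the pads) lies 2 mm behind it; z points along the fingers, y is the direction in which the jaws open and shut (so a half turn about z gives the same grasp; the last joint's range is limited). The gripper opens to 85 mm and grips with 20 to 120 N. Pads are 22 mm wide; open, the fingers measure 114 mm over their backs; the gripper's body (76 mm by 85 mm) begins 54 mm behind the grasp point. The pads swing forward as they close: fully open they stand 13 mm farther back than shut.
Start: joints at [-0.037, 0.264, 1.604, -0, 1.274, -0.037], TCP at [674.995, -0.002, 248.28] pointing down, gripper open.
Joint ranges: [-2.63, 2.63], [-0.94, 2.18], [0.31, 2.57], [-1.31, 4.45], [0, 2.66], [-2.55, 2.55]. Speed limits (rad/s): [2.57, 2.57, 3.14, 3.14, 3.14, 3.14].

## Interface

Orientations are given as a 3x3 rotation matrix whose columns are the frame's x, y, z axes.
In Python, from cell import env gives the robot as it stands. The module is installed in compiled form; this text tells all that it offers.
- The arm moves only by the shell command python3 -m crank 'ROWS'. ROWS is JSON, a list of rows, each an object with "turn": the turn, a rotation vector about the tool's x, y, z in degrees, a list of three; "offset": the shift along the tool's x, y, z in units of 30 mm (1.0 is 30 mm), a list of three; "grip": the closure, from 0 (fully open) to 1 (shut). A call has 1 to 12 rows; each row is the pose to reach, as a shift and turn from the pose commanded when the call began, along the tool's axes at that moment; what a row does not reach only later rows make up. A row lasts 1/12 s, in which the tool goes at most 41.7 mm and 7.16 degrees, less where a joint would pass 70% of its speed; a pose out of reach is approached as far as the arm can. A call with a gripper value outside its range is refused whole. The fingers move at their own pace and stop on an object; the grip force is fixed at half the most. Time passes only in rows, so rows that repeat a pose let the fingers close. It gives the time, the measured TCP pose, the force and the opening at its end, in the units of the state.
- env.get_obs(): the state, without advancing time (a new reading comes with each control period).
- env.get_image(name): name is "scene" or "side" or "wrist"; returns the picture (384x512x3 uint8, blue, green, red); there is no depth.
- env.camera_model(name): a dict with "fov_y" (degrees; the focal length in pixels is half the picture's height over the tangent of half this angle, whatever the lens; pixels are square), "cx", "cy" (the principal point, pixels), "rvec" (rotation vector, rad) and "tvec" (3), from world to camera coordinates, as OpenCV has them. Camera axes: x right, y down, z forward; pixel columns grow to the right and rows downward; lengths in mm; the calibration is good to about 2 mm. The wrist camera is an equidistant fisheye: a pixel r from the principal point sees the ray r / f radians off the axis. A picture is of the moment at which its call begins: read the wrist's pose just before it. camera_model takes no time and is no camera call; for the wrist camera it gives the pose at the moment of the call.
- env.close_job(): hands the job in, once; it reports no verdict.
The state is a dict: "t": time; "joint_pos": joint angles; "joint_velocities": joint speeds; "joint_efforts": joint torques, N m; "tool_pos": TCP position; "eef_rot": TCP orientation; "force": force on the tool from outside, world axes, zero at the start; "wrist_torque": the same for the moment, N m; "grip_width": opening from 0.0 (shut) to 1.0 (fully open).
Only numpy, scipy, OpenCV 4.12 (cv2) and the standard library are available. Lean on these libraries where they do the work, as an engineer would, in place of code of your own. Each camera call takes 0.05 s, during which the arm holds its last target. There are 200 camera calls.

## Task

The next batch is large tablets: swing the narrow port's dust cover fully shut over its port, and swing the wide port's dust cover aside, as far as it goes, so that the wide port is wide open. Work by the knobs, coming in tilted under the clear breath guard without knocking it, leave the vials, jar, carton and spatula where they are, and let go of everything at the end.

Things in the scene. Friction and masses are not known exactly. Their poses are not given: they have to be found in the camera images.
- wide_port (a point): Centre of the mouth of the wide port, a round hole 44 mm across, 12 mm down to its dark floor, in the flat top (66 mm above the counter) of a white enamelled feed box 160 deep x 150 wide x 60 mm high. Two boxes of that size stand side by side on a base plate, centres 210 mm apart; either may be the left one. Site x points away from the robot, square to the boxes' front, y left along the row, z up.
- wide_cover (a joint): Angle (rad) of the wide port's cover about its upright pin: 0 closed (centred on the port, at a stop), 1.2 fully aside (other stop). Pin at the far side; the cover points from it towards the robot and opens counter-clockwise seen from above: the knob goes from left to right (-y). Disc clear of the port from 0.94 on. Stiff (1 N at the knob), no spring: stays where left.
- wide_knob (a point): Half-way up the wide cover's knob: an upright black pin 14 mm across, 32 mm high, on the cover's free end 100 mm from the pivot. This point is 88 mm above the counter; the knob's foot is 16 mm lower, its top 16 mm higher. The cover is a 4 mm steel plate 2 mm above the box: a disc 64 mm across, centred 60 mm from the pivot, on an 18 mm wide arm.
- wide_pin (a point): On the pivot axis (vertical) of the wide cover, at the height of the cover's upper face, 72 mm above the counter; the pin stands 8 mm above this point and is 12 mm across.
- narrow_port (a point): Centre of the mouth of the narrow port: a round hole 26 mm across in the top of the other feed box, otherwise as wide_port, with the same axes.
- narrow_cover (a joint): Angle (rad) of the narrow port's dust cover, same meaning, sense, stops and stiffness as wide_cover: 0 = fully closed, 1.2 = fully aside. On closing, its knob goes from right to left (+y).
- narrow_knob (a point): Half-way up the knob of the narrow cover; same knob, same heights and distances from its pivot as on the wide cover, but the disc is only 44 mm across.
- narrow_pin (a point): On the pivot axis of the narrow cover, 72 mm above the counter; as wide_pin.
- station: Base plate under both boxes (6 mm thick, 440 mm wide) carrying a fixed clear breath guard. Origin on the counter, midway between the boxes' centres (front faces at x = -0.08, pivot pins at x = +0.05). x points away from the robot, square to the boxes' front, y left along the row. Two 240 mm posts at the far corners (x = +0.10, y = +-0.205) hold the guard; front and sides are open.
- guard_edge (a point): Middle of the lower front edge of the guard, a level transparent panel with an aluminium front rail 422 mm wide, underside 227 mm above the counter. It starts 58 mm in front of the station's origin, so both knobs (x = -0.050 to -0.032 there) are always under it: a gripper pointing straight down does not fit; come in below the rail tilted about 30 to 45 degrees, the hand on the robot's side.
- vial_gap: Bystander: amber vial with white cap, 30 mm across, 56 mm high, upright on the base plate in the gap between the boxes. Origin at the centre of its underside, as for all bystanders.
- vial_front: Bystander: amber vial with white cap, 30 mm across, 58 mm high, on the counter in front of the station.
- vial_side: Bystander: amber vial with white cap, 36 mm across, 68 mm high, on the counter at the right.
- jar: Bystander: glass jar with steel cap, 70 mm across, 85 mm high, on the counter at the left.
- carton: Bystander: small white carton, 50 x 90 x 35 mm, lying in front of the station.
- spatula: Bystander: steel spatula, 170 mm long, lying in front of the station.

How it is judged:
By the outcome, as a careful person would: the job done as asked, in the order asked, and still so for the second after the job is handed in, with the robot touching nothing.
It also fails if it takes over 51 s, if anything falls off the work surface, if the arm or the gripper's body presses on something with over 40 N, if the wrist force passes 120 N, or if a joint passes its speed limit or range.

## Working session

There is one attempt and no reset: what is moved stays moved. The work goes in short steps, Python scripts to look and compute and a shell command to move; the robot and the scene stay as the last step left them, time stands still between calls to the robot, and variables do not carry over. Pictures are saved under pics/ and viewed, about 8 in all and at most 12, crops included, and the job is handed in when it is done.

```bash
mkdir -p pics; ls
python3 - <<'E'
from cell import env
import cv2,numpy as np
o=env.get_obs();print(o['t'],o['tool_pos'],np.round(o['eef_rot'],3).tolist())
for n in ['scene','side','wrist']:
    c=env.camera_model(n);print(n,c)
    im=env.get_image(n);cv2.imwrite(f'pics/{n}0.png',im)
a=cv2.imread('pics/scene0.png');b=cv2.imread('pics/side0.png')
E
```

```text
pics
0.0 [6.74299802e+02 2.42401754e-02 2.46947518e+02] [[0.0, 1.0, -0.002], [1.0, -0.0, 0.0], [0.0, -0.002, -1.0]]
scene {'fov_y': 53.81541260506249, 'cx': 251.3250797410183, 'cy': 189.63612068015664, 'rvec': array([ 1.77872783,  2.33723874, -0.37205231]), 'tvec': array([ 194.9204463 , -497.98173391, 1598.54217789])}
side {'fov_y': 52.186214288108495, 'cx': 248.84008776127345, 'cy': 191.32477394503013, 'rvec': array([ 1.06539138, -2.24795815,  1.15059307]), 'tvec': array([368.16995994, 386.13657164, 914.50973996])}
wrist {'fov_y': 65.70646984690485, 'cx': 257.2737049352714, 'cy': 195.99595688450069, 'rvec': array([-2.82078868e+00,  4.02884378e-04,  4.11434063e-03]), 'tvec': array([-672.39546297,  -41.46992737,  381.07355727])}
```

View pics/scene0.png

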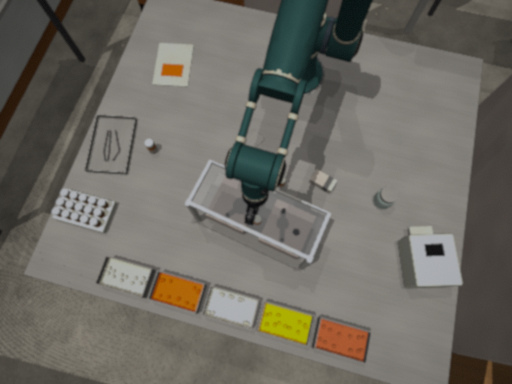

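View pics/side0.png

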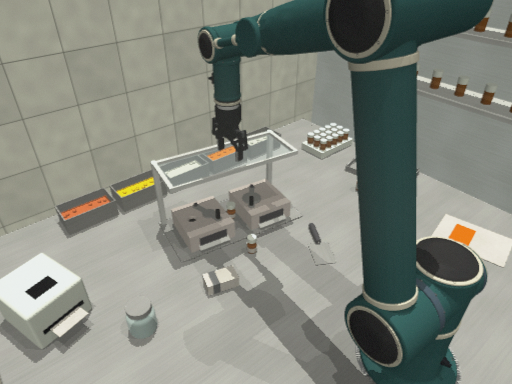

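View pics/wrist0.png

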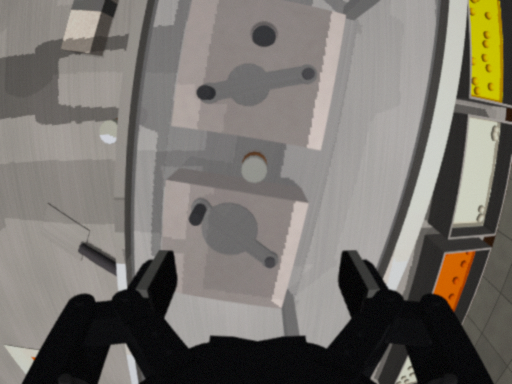

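The wrist picture shows the narrow cover on the left box, swung aside: port (263,35), pin (308,73), knob (206,92). The wide cover is on the right box, apparently closed: pin (269,262), knob (197,212). Next I'll measure these.

```bash
cat > h.py <<'E'
import cv2,numpy as np
from cell import env
def ray(c,uv,n):
    f=192/np.tan(np.radians(c['fov_y']/2)); R=cv2.Rodrigues(c['rvec'])[0]
    d=(np.array(uv,float)-[c['cx'],c['cy']])/f
    if n=='wrist':
        t=np.linalg.norm(d); v=np.r_[d/t*np.sin(t),np.cos(t)] if t>0 else np.r_[0,0,1.]
    else: v=np.r_[d,1]
    return -R.T@c['tvec'], R.T@v
def onz(c,uv,n,z):
    o,v=ray(c,uv,n); return o+v*(z-o[2])/v[2]
def proj(c,P,n):
    f=192/np.tan(np.radians(c['fov_y']/2)); R=cv2.Rodrigues(c['rvec'])[0]
    p=R@np.asarray(P,float)+c['tvec']; 
    if n=='wrist':
        r=np.hypot(p[0],p[1]);t=np.arctan2(r,p[2]);return np.r_[c['cx'],c['cy']]+f*t*p[:2]/r
    return np.r_[c['cx'],c['cy']]+f*p[:2]/p[2]
E
python3 - <<'E'
from h import *
c=env.camera_model('wrist')
for nm,uv,z in [('narrow port',(263,35),66),('npin',(308,73),80),('nknob',(206,92),104),('wpin',(269,262),80),('wknobTop',(197,212),104),('wknobtop a',(192,220),104),('foot?',(203,205),72),('boxR nearL',(166,181),66),('boxR farL',(307,203),66),('boxR farR',(281,306),66),('boxL farR',(322,150),66),('boxL nearR',(173,125),66),('wdisc',(230,228),72),('ndisc',(248,85),72),('vialgap',(254,167),62)]:
    print(nm,np.round(onz(c,uv,'wrist',z)[:2],0))
im=cv2.imread('pics/wrist0.png')[0:320,110:370]
a=cv2.resize(im,None,fx=1.85,fy=1.85,interpolation=cv2.INTER_CUBIC)
s=cv2.resize(cv2.imread('pics/side0.png')[120:300,140:310],None,fx=1.7,fy=1.7,interpolation=cv2.INTER_CUBIC)
cv=np.zeros((595,790,3),np.uint8);cv[:592,:481]=a[:592];cv[:306,490:779]=s
cv2.imwrite('pics/c1.png',cv)
E
```

```text
narrow port [679. 149.]
npin [722. 109.]
nknob [627.  89.]
wpin [686. -96.]
wknobTop [613. -26.]
wknobtop a [608. -34.]
foot? [614. -30.]
boxR nearL [572.  -4.]
boxR farL [728. -30.]
boxR farR [ 704. -174.]
boxL farR [741.  30.]
boxL nearR [584.  57.]
wdisc [642. -57.]
ndisc [664.  96.]
vialgap [669.  10.]
```

View pics/c1.png

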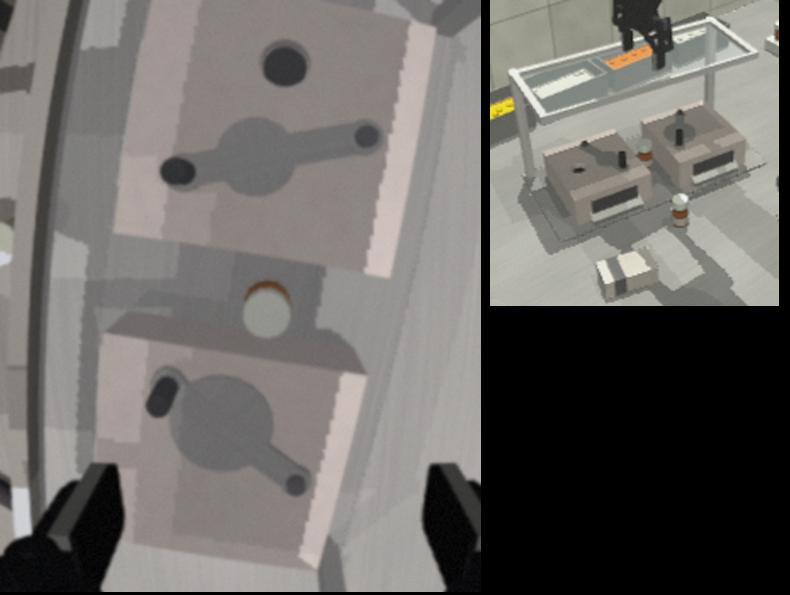

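Reading the numbers: the row yaw is about -10°. Both covers swing ±0.6 rad about the "towards robot" direction. The wide cover is closed; the narrow one is at about 1.0 rad. I'll back out above the rail, turn the jaws along the row, then tilt.

```bash
python3 -m crank '[{"turn":[0,0,0],"offset":[0,0,-1.4],"grip":0.3},{"turn":[0,0,0],"offset":[0,0,-2.8],"grip":0.3},{"turn":[0,0,-7],"offset":[0,-1.3,-2.8],"grip":0.6},{"turn":[0,0,-14],"offset":[0,-2.6,-2.8],"grip":0.6},{"turn":[0,0,-21],"offset":[0,-3.9,-2.8],"grip":0.6},{"turn":[0,0,-28],"offset":[0,-5.2,-2.8],"grip":0.6},{"turn":[0,0,-35],"offset":[0,-5.2,-2.8],"grip":0.6},{"turn":[0,0,-42],"offset":[0,-5.2,-2.8],"grip":0.6},{"turn":[0,0,-49],"offset":[0,-5.2,-2.8],"grip":0.6},{"turn":[0,0,-56],"offset":[0,-5.2,-2.8],"grip":0.6},{"turn":[0,0,-63],"offset":[0,-5.2,-2.8],"grip":0.6},{"turn":[0,0,-70],"offset":[0,-5.2,-2.8],"grip":0.6}]' && python3 -m crank '[{"turn":[0,0,-7],"offset":[0,0,0],"grip":0.7},{"turn":[0,0,-10],"offset":[0,0,0],"grip":0.7},{"turn":[0,0,-10],"offset":[0,0,0],"grip":0.7}]' && python3 -m crank '[{"turn":[0,-7,0],"offset":[0,0,0],"grip":0.7},{"turn":[0,-14,0],"offset":[0,0,0],"grip":0.7},{"turn":[0,-21,0],"offset":[0,0,0],"grip":0.7},{"turn":[0,-28,0],"offset":[0,0,0],"grip":0.7},{"turn":[0,-35,0],"offset":[0,0,0],"grip":0.7},{"turn":[0,-42,0],"offset":[0,0,0],"grip":0.7},{"turn":[0,-42,0],"offset":[0,0,0],"grip":0.7}]'
python3 - <<'E'
from h import *
o=env.get_obs();print(o['t'],o['tool_pos'],np.round(o['eef_rot'],3).tolist(),o['joint_pos'],o['grip_width'])
E
```

```text
t: 1.15
tool_pos: [518.6, 0.0, 332.0]
eef_rot: [[-0.942, 0.336, -0.001], [0.336, 0.942, 0.0], [0.001, -0.0, -1.0]]
force: [-0.7, -0.6, 0.3]
grip_width: 0.4
t: 1.4
tool_pos: [518.7, 0.0, 331.9]
eef_rot: [[-0.985, 0.172, -0.001], [0.172, 0.985, 0.0], [0.001, -0.0, -1.0]]
force: [-0.4, -0.7, 0.4]
grip_width: 0.304
t: 1.98
tool_pos: [512.6, 0.3, 323.1]
eef_rot: [[-0.738, 0.174, 0.652], [0.13, 0.985, -0.116], [-0.663, -0.001, -0.749]]
force: [-1.1, -0.2, -3.7]
grip_width: 0.298
1.9833 [5.12645129e+02 2.93465692e-01 3.23115499e+02] [[-0.738, 0.174, 0.652], [0.13, 0.985, -0.116], [-0.663, -0.001, -0.749]] [ 0.04651917 -0.51829072  2.31056514 -0.24386297  0.6519337  -1.20927593] 0.29759286457027784
```

```bash
cat >> h.py <<'E'
def off(P):
    o=env.get_obs(); return np.round(o['eef_rot'].T@(np.array(P)-o['tool_pos'])/30,2)
E
python3 -c "
from h import *
print(off([545,103,130]))"
```

```text
[3.91 3.57 5.13]
```

```bash
python3 -m crank '[{"turn":[0,0,0],"offset":[0.65,0.6,0.85],"grip":0.7},{"turn":[0,0,0],"offset":[1.3,1.2,1.7],"grip":0.7},{"turn":[0,0,0],"offset":[1.95,1.8,2.55],"grip":0.7},{"turn":[0,0,0],"offset":[2.6,2.4,3.4],"grip":0.7},{"turn":[0,0,0],"offset":[3.25,3.0,4.25],"grip":0.7},{"turn":[0,0,0],"offset":[3.9,3.57,5.13],"grip":0.7},{"turn":[0,0,0],"offset":[3.9,3.57,5.13],"grip":0.7},{"turn":[0,0,0],"offset":[3.9,3.57,5.13],"grip":0.7}]'
python3 - <<'E'
from h import *
c=env.camera_model('wrist');im=env.get_image('wrist');np.save('c2.npy',c,allow_pickle=True)
for nm,P in dict(nknob=(627,89,88),npin=(722,109,76),nport=(679,149,66),wknob=(610,-32,88),wpin=(686,-96,76)).items(): print(nm,proj(c,P,'wrist').round())
cv2.imwrite('pics/w2.png',cv2.resize(im,(800,600),interpolation=cv2.INTER_CUBIC))
E
```

```text
t: 2.65
tool_pos: [553.3, 102.9, 136.0]
eef_rot: [[-0.736, 0.174, 0.654], [0.128, 0.985, -0.119], [-0.665, -0.004, -0.747]]
force: [-0.5, -0.4, -0.2]
grip_width: 0.303
nknob [258. 238.]
npin [291. 259.]
nport [328. 233.]
wknob [118. 236.]
wpin [113. 253.]
```

View pics/w2.png

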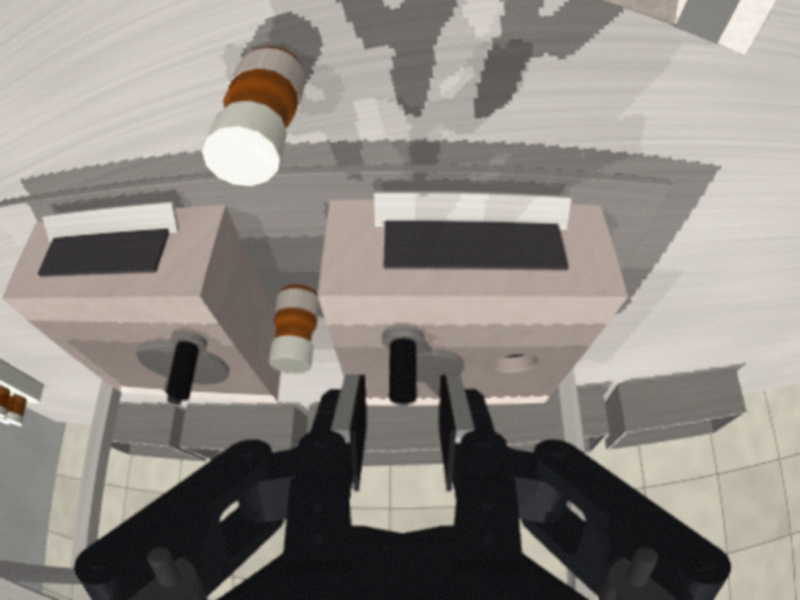

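The knobs sit within 1 px of my estimate: narrow (257,237), wide (117,237). The jaws are lined up with the narrow knob, so I'm going in.

```bash
python3 -c "
from h import *
print(off([627,89,97]))"
```

```text
[-0.94 -0.01  2.67]
```

```bash
python3 -m crank '[{"turn":[0,0,0],"offset":[-0.2,0,0.6],"grip":0.65},{"turn":[0,0,0],"offset":[-0.4,0,1.2],"grip":0.65},{"turn":[0,0,0],"offset":[-0.6,0,1.7],"grip":0.65},{"turn":[0,0,0],"offset":[-0.75,0,2.2],"grip":0.65},{"turn":[0,0,0],"offset":[-0.94,0,2.65],"grip":0.65},{"turn":[0,0,0],"offset":[-0.94,0,2.65],"grip":0.65},{"turn":[0,0,0],"offset":[-0.94,0,2.65],"grip":0.78},{"turn":[0,0,0],"offset":[-0.94,0,2.65],"grip":0.78}]'
python3 - <<'E'
from h import *
im=env.get_image('wrist');o=env.get_obs();print(o['tool_pos'],o['grip_width'],o['force'])
cv2.imwrite('pics/w3.png',im[150:350,130:390])
P=np.array([722,109]);R=o['eef_rot']
for a in (192,180,168,156,145,136,132):
    K=np.r_[P+100*np.array([np.cos(np.radians(a)),np.sin(np.radians(a))]),97]
    print(a,K.round(),off(K))
E
```

```text
t: 3.37
tool_pos: [627.6, 89.3, 104.3]
eef_rot: [[-0.734, 0.176, 0.656], [0.131, 0.984, -0.117], [-0.666, 0.0, -0.746]]
force: [-0.2, -0.9, -0.1]
grip_width: 0.221
[627.02153004  89.56710337 103.96119922] 0.216824464940345 [0.60738535 0.43344701 0.67200902]
192 [624.  88.  97.] [ 0.22 -0.06  0.12]
180 [622. 109.  97.] [ 0.36  0.61 -0.01]
168 [624. 130.  97.] [ 0.4   1.3  -0.05]
156 [631. 150.  97.] [0.33 1.99 0.02]
145 [640. 166.  97.] [0.17 2.6  0.16]
136 [650. 178.  97.] [-0.02  3.05  0.33]
132 [655. 183.  97.] [-0.12  3.24  0.42]
```

View pics/w3.png

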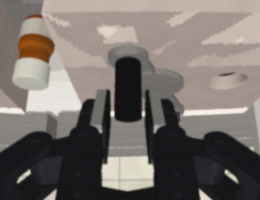

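The knob stands between the pads. Now I'll lower a little and follow the arc to the closed stop.

```bash
python3 -m crank '[{"turn":[0,0,0],"offset":[0.1,0,0.1],"grip":0.78},{"turn":[0,0,0],"offset":[0.22,0,0.1],"grip":0.78},{"turn":[0,0,0],"offset":[0.3,0.3,0.05],"grip":0.78},{"turn":[0,0,0],"offset":[0.36,0.6,0],"grip":0.78},{"turn":[0,0,0],"offset":[0.38,0.95,-0.03],"grip":0.78},{"turn":[0,0,0],"offset":[0.4,1.3,-0.05],"grip":0.78},{"turn":[0,0,0],"offset":[0.37,1.65,-0.02],"grip":0.78},{"turn":[0,0,0],"offset":[0.33,2.0,0.02],"grip":0.78},{"turn":[0,0,0],"offset":[0.25,2.3,0.1],"grip":0.78},{"turn":[0,0,0],"offset":[0.17,2.6,0.16],"grip":0.78},{"turn":[0,0,0],"offset":[0.08,2.85,0.25],"grip":0.78},{"turn":[0,0,0],"offset":[0,3.05,0.33],"grip":0.78}]'
python3 - <<'E'
from h import *
o=env.get_obs();print(o['tool_pos'],o['grip_width'],o['force'])
im=env.get_image('wrist');c=env.camera_model('wrist')
cv2.imwrite('pics/w4.png',cv2.resize(im[150:350,130:390],None,fx=2,fy=2))
for a in (136,140,145,150):
    print(a,((proj(c,np.r_[np.array([722,109])+100*np.array([np.cos(np.radians(a)),np.sin(np.radians(a))]),88],'wrist')-[130,150])*2).round())
E
```

```text
t: 4.42
tool_pos: [649.8, 180.1, 95.2]
eef_rot: [[-0.736, 0.173, 0.655], [0.129, 0.985, -0.115], [-0.665, -0.0, -0.747]]
force: [-0.8, -0.4, 0.6]
grip_width: 0.219
[649.76600837 180.09695301  95.20487647] 0.2191281169516088 [-0.82578399 -0.43272902  0.6273273 ]
136 [248. 213.]
140 [224. 209.]
145 [192. 203.]
150 [157. 198.]
```

View pics/w4.png

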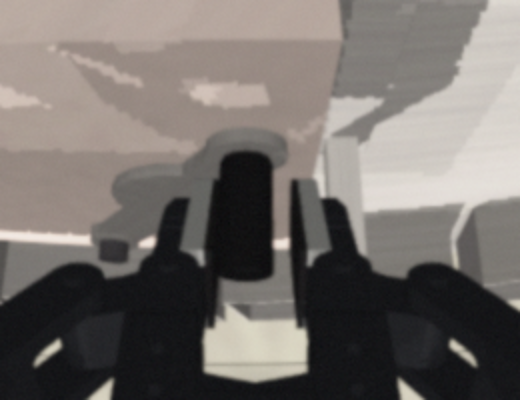

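The narrow knob is at (246,215) in the crop, about 136°, so almost closed. I'll press on gently against the stop.

```bash
python3 -m crank '[{"turn":[0,0,0],"offset":[-0.03,0.06,0.03],"grip":0.78},{"turn":[0,0,0],"offset":[-0.06,0.11,0.05],"grip":0.78},{"turn":[0,0,0],"offset":[-0.06,0.11,0.05],"grip":0.78}]';python3 -m crank '[{"turn":[0,0,0],"offset":[-0.03,0.06,0.03],"grip":0.78},{"turn":[0,0,0],"offset":[-0.06,0.11,0.05],"grip":0.78},{"turn":[0,0,0],"offset":[-0.06,0.11,0.05],"grip":0.78}]'
```

```text
t: 4.72
tool_pos: [652.0, 181.6, 95.2]
eef_rot: [[-0.736, 0.174, 0.654], [0.13, 0.985, -0.116], [-0.665, -0.0, -0.747]]
force: [0.3, -0.5, 0.6]
grip_width: 0.222
t: 4.97
tool_pos: [653.6, 181.6, 94.5]
eef_rot: [[-0.736, 0.179, 0.652], [0.131, 0.984, -0.122], [-0.664, -0.004, -0.748]]
force: [-4.6, -6.6, 2.7]
grip_width: 0.221
```

```bash
python3 -m crank '[{"turn":[0,0,0],"offset":[-0.04,0.09,0.04],"grip":0.78},{"turn":[0,0,0],"offset":[-0.04,0.09,0.04],"grip":0.78}]';python3 -m crank '[{"turn":[0,0,0],"offset":[0.06,-0.3,-0.06],"grip":0.74},{"turn":[0,0,0],"offset":[0.06,-0.3,-0.06],"grip":0.72},{"turn":[0,0,0],"offset":[0.06,-0.3,-0.06],"grip":0.7}]'
python3 - <<'E'
from h import *
o=env.get_obs();print(o['tool_pos'],o['grip_width'],o['force'])
im=env.get_image('wrist');c=env.camera_model('wrist')
g=im.max(2)[150:350,200:330];np.set_printoptions(linewidth=250)
for r in (232,240,250,258):
    x=np.where(im[r,215:305].max(1)<60)[0]+215; print(r,x)
for a in (132,134,136,138,140):
    print(a,(proj(c,np.r_[np.array([722,109])+100*np.array([np.cos(np.radians(a)),np.sin(np.radians(a))]),88],'wrist')).round(1))
E
```

```text
t: 5.13
tool_pos: [654.8, 181.6, 93.8]
eef_rot: [[-0.737, 0.183, 0.651], [0.131, 0.983, -0.127], [-0.663, -0.008, -0.748]]
force: [-8.8, -11.9, 5.7]
grip_width: 0.218
t: 5.38
tool_pos: [652.8, 178.4, 95.6]
eef_rot: [[-0.736, 0.174, 0.655], [0.13, 0.985, -0.115], [-0.665, 0.001, -0.747]]
force: [0.5, 0.1, -0.2]
grip_width: 0.301
[652.82921023 178.43077126  95.60947391] 0.3009017110649985 [ 0.50487812  0.13406543 -0.18848307]
232 [245 246 247 248 249 250 251 252 253 254 255 256 257 258 259 260 261 262 263 264 265 266 267 268 269 270 271]
240 [231 232 245 246 247 248 249 250 251 252 253 254 255 256 257 258 259 260 261 262 263 264 265 266 267 268 269 270 271]
250 [215 216 217 228 229 230 231 232 233 245 246 247 248 249 250 251 252 253 254 255 256 257 258 259 260 261 262 263 264 265 266 267 268 269 270 271 282 283 284 285 286 298 299 300 301 302 303 304]
258 [215 227 228 229 230 231 232 233 245 246 247 248 249 250 251 252 253 254 255 256 257 258 259 260 261 262 263 264 265 266 267 268 269 270 271 282 283 284 285 286 287 288 300 301 302 303 304]
132 [268.1 257.2]
134 [262.7 255.9]
136 [257.1 254.6]
138 [251.2 253.4]
140 [245.  252.2]
```

```bash
python3 -c "
from h import *
print(off([545,197,110]),off([541,-20,120]),off([541,-20,97]),off([610,-32,97]))"
```

```text
[ 2.42 -0.03 -2.78] [ 1.35 -7.18 -2.29] [ 1.86 -7.18 -1.72] [ 0.12 -7.17 -0.16]
```

```bash
python3 -m crank '[{"turn":[0,0,0],"offset":[0.5,0,-0.6],"grip":0.7},{"turn":[0,0,0],"offset":[1.0,0,-1.2],"grip":0.7},{"turn":[0,0,0],"offset":[1.7,0,-2.0],"grip":0.65},{"turn":[0,0,0],"offset":[2.4,0,-2.8],"grip":0.65},{"turn":[0,0,0],"offset":[2.2,-1.2,-2.7],"grip":0.65},{"turn":[0,0,0],"offset":[2.0,-2.5,-2.6],"grip":0.65},{"turn":[0,0,0],"offset":[1.8,-3.8,-2.5],"grip":0.65},{"turn":[0,0,0],"offset":[1.6,-5.1,-2.4],"grip":0.65},{"turn":[0,0,0],"offset":[1.4,-6.3,-2.3],"grip":0.65},{"turn":[0,0,0],"offset":[1.35,-7.18,-2.3],"grip":0.65},{"turn":[0,0,0],"offset":[1.35,-7.18,-2.3],"grip":0.65},{"turn":[0,0,0],"offset":[1.35,-7.18,-2.3],"grip":0.65}]'
python3 - <<'E'
from h import *
o=env.get_obs();print(o['tool_pos'],o['grip_width'],o['force'])
im=env.get_image('wrist');c=env.camera_model('wrist')
cv2.imwrite('pics/w5.png',cv2.resize(im[100:384,60:460],None,fx=1.9,fy=1.9,interpolation=cv2.INTER_CUBIC))
for P in ((610,-32,88),(614.4,-26,88),(686,-96,76),(650.5,179,88),(722,109,76)): print(P,((proj(c,P,'wrist')-[60,100])*1.9).round())
print(off([610,-32,97]))
E
```

```text
t: 6.43
tool_pos: [540.7, -22.4, 121.0]
eef_rot: [[-0.734, 0.178, 0.655], [0.133, 0.984, -0.118], [-0.666, 0.0, -0.746]]
force: [0.1, 0.2, 0.3]
grip_width: 0.352
[540.73985949 -22.39445526 121.04825851] 0.3520582773638713 [0.05265887 0.20772463 0.34979474]
(610, -32, 88) [381. 293.]
(614.4, -26, 88) [398. 295.]
(686, -96, 76) [290. 321.]
(650.5, 179, 88) [806. 272.]
(722, 109, 76) [647. 311.]
[-1.21  0.06  2.15]
```

View pics/w5.png

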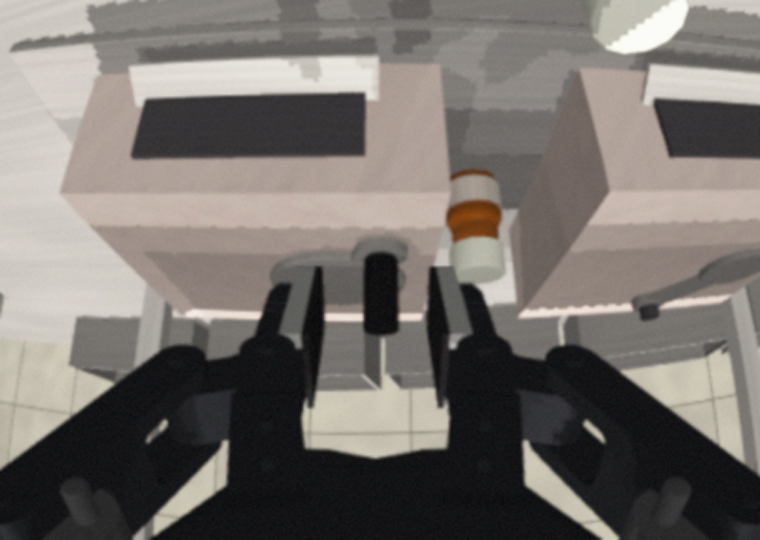

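The wide knob is at (381,293), exactly as predicted, and centred between the jaws. Engaging.

```bash
python3 -m crank '[{"turn":[0,0,0],"offset":[-0.3,0.02,0.55],"grip":0.65},{"turn":[0,0,0],"offset":[-0.6,0.03,1.1],"grip":0.65},{"turn":[0,0,0],"offset":[-0.9,0.05,1.6],"grip":0.65},{"turn":[0,0,0],"offset":[-1.2,0.06,2.15],"grip":0.65},{"turn":[0,0,0],"offset":[-1.2,0.06,2.15],"grip":0.7},{"turn":[0,0,0],"offset":[-1.2,0.06,2.15],"grip":0.78},{"turn":[0,0,0],"offset":[-1.2,0.06,2.15],"grip":0.78}]'
python3 - <<'E'
from h import *
o=env.get_obs();print(o['grip_width'],o['force'])
for a in (140,150,160,170,180,190,198,204,207):
    print(a,off(np.r_[np.array([686,-96])+100*np.array([np.cos(np.radians(a)),np.sin(np.radians(a))]),96]))
E
```

```text
t: 7.07
tool_pos: [609.2, -29.8, 97.4]
eef_rot: [[-0.739, 0.171, 0.652], [0.128, 0.985, -0.114], [-0.662, -0.001, -0.75]]
force: [0.2, -0.2, -0.5]
grip_width: 0.224
0.22380985378379334 [ 0.24913613 -0.20696833 -0.52366664]
140 [ 0.02 -0.06  0.05]
150 [ 0.2  -0.59 -0.12]
160 [ 0.32 -1.15 -0.22]
170 [ 0.36 -1.73 -0.25]
180 [ 0.32 -2.31 -0.22]
190 [ 0.21 -2.87 -0.12]
198 [ 0.07 -3.29  0.01]
204 [-0.07 -3.59  0.13]
207 [-0.14 -3.73  0.19]
```

```bash
python3 -m crank '[{"turn":[0,0,0],"offset":[0.1,-0.3,-0.04],"grip":0.78},{"turn":[0,0,0],"offset":[0.2,-0.6,-0.12],"grip":0.78},{"turn":[0,0,0],"offset":[0.27,-0.9,-0.17],"grip":0.78},{"turn":[0,0,0],"offset":[0.32,-1.2,-0.22],"grip":0.78},{"turn":[0,0,0],"offset":[0.35,-1.55,-0.24],"grip":0.78},{"turn":[0,0,0],"offset":[0.35,-1.9,-0.24],"grip":0.78},{"turn":[0,0,0],"offset":[0.32,-2.3,-0.22],"grip":0.78},{"turn":[0,0,0],"offset":[0.26,-2.6,-0.17],"grip":0.78},{"turn":[0,0,0],"offset":[0.2,-2.9,-0.12],"grip":0.78},{"turn":[0,0,0],"offset":[0.14,-3.1,-0.06],"grip":0.78},{"turn":[0,0,0],"offset":[0.07,-3.3,0],"grip":0.78},{"turn":[0,0,0],"offset":[0,-3.45,0.07],"grip":0.78}]';python3 -m crank '[{"turn":[0,0,0],"offset":[-0.05,-0.1,0.04],"grip":0.78},{"turn":[0,0,0],"offset":[-0.1,-0.18,0.08],"grip":0.78},{"turn":[0,0,0],"offset":[-0.1,-0.18,0.08],"grip":0.78}]'
```

```text
t: 8.07
tool_pos: [595.1, -117.7, 93.1]
eef_rot: [[-0.737, 0.199, 0.646], [0.128, 0.979, -0.156], [-0.664, -0.032, -0.747]]
force: [-0.5, 0.9, 0.2]
grip_width: 0.223
t: 8.32
tool_pos: [599.3, -122.2, 93.6]
eef_rot: [[-0.736, 0.202, 0.646], [0.129, 0.979, -0.16], [-0.665, -0.034, -0.746]]
force: [0.5, -0.0, 0.1]
grip_width: 0.219
```

Run:
```python
from h import *
o=env.get_obs();print(o['joint_pos'].round(3),o['joint_velocities'].round(3),o['force'],o['tool_pos'])
im=env.get_image('wrist');c=env.camera_model('wrist')
for a in (190,194,198,202,206): print(a,((proj(c,np.r_[np.array([686,-96])+100*np.array([np.cos(np.radians(a)),np.sin(np.radians(a))]),88],'wrist')-[60,100])*1.9).round())
cv2.imwrite('pics/w6.png',cv2.resize(im[100:384,60:460],None,fx=1.9,fy=1.9,interpolation=cv2.INTER_CUBIC))
```

```text
[-2.420e-01  2.900e-02  2.383e+00 -4.780e-01  1.000e-03 -1.144e+00] [ 0.009  0.003 -0.002  0.141  0.    -0.135] [ 0.54420996 -0.01183479  0.11458579] [ 599.27231527 -122.23141847   93.60069706]
190 [404. 290.]
194 [378. 293.]
198 [354. 296.]
202 [332. 299.]
206 [312. 303.]
```

View pics/w6.png

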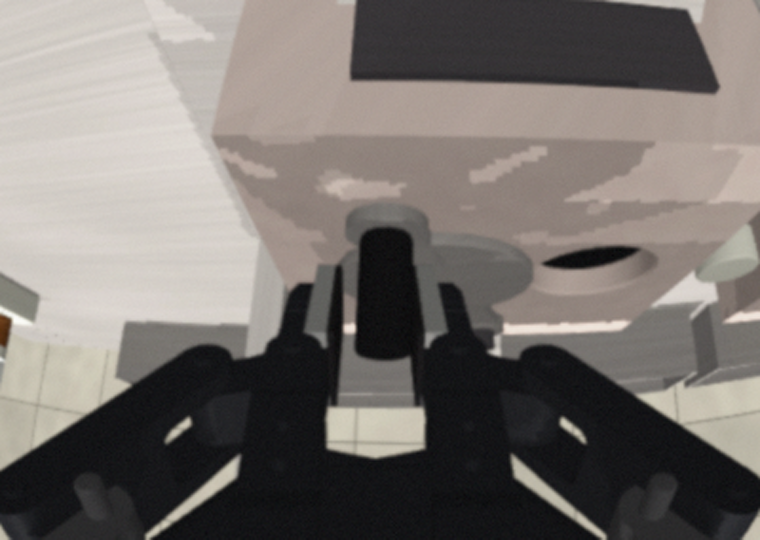

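The wide knob is at (385,293), about 193°, and the port is already uncovered. The tool stopped because joint 5 is at its limit (0), so I'll make the tool steeper, about 35°, and finish.

```bash
python3 -m crank '[{"turn":[0,3,0],"offset":[-0.03,0,-0.07],"grip":0.78},{"turn":[0,7,0],"offset":[-0.06,0,-0.1],"grip":0.78},{"turn":[0,7,0],"offset":[-0.06,0,-0.1],"grip":0.78},{"turn":[0,7,0],"offset":[-0.06,0,-0.1],"grip":0.78}]'
python3 - <<'E'
from h import *
o=env.get_obs();print(o['joint_pos'].round(3),o['force'],o['tool_pos'])
for a in (194,198,204,207): print(a,off(np.r_[np.array([686,-96])+100*np.array([np.cos(np.radians(a)),np.sin(np.radians(a))]),97]))
E
```

```text
t: 8.7
tool_pos: [601.1, -122.1, 99.2]
eef_rot: [[-0.807, 0.203, 0.554], [0.148, 0.979, -0.143], [-0.571, -0.033, -0.82]]
force: [0.5, -0.2, 1.4]
grip_width: 0.219
[-0.236  0.032  2.304 -0.047  0.196 -1.569] [ 0.50136233 -0.15727457  1.3777564 ] [ 601.1205187  -122.08863674   99.19865555]
194 [ 0.38 -0.02 -0.17]
198 [ 0.29 -0.22 -0.11]
204 [ 0.14 -0.52  0.01]
207 [ 0.06 -0.66  0.07]
```

```bash
python3 -m crank '[{"turn":[0,0,0],"offset":[0.15,-0.12,-0.05],"grip":0.78},{"turn":[0,0,0],"offset":[0.2,-0.25,-0.03],"grip":0.78},{"turn":[0,0,0],"offset":[0.17,-0.4,0],"grip":0.78},{"turn":[0,0,0],"offset":[0.14,-0.52,0.02],"grip":0.78},{"turn":[0,0,0],"offset":[0.1,-0.6,0.04],"grip":0.78},{"turn":[0,0,0],"offset":[0.1,-0.6,0.04],"grip":0.78}]'; python3 -m crank '[{"turn":[0,0,0],"offset":[-0.03,-0.1,0.03],"grip":0.78},{"turn":[0,0,0],"offset":[-0.03,-0.1,0.03],"grip":0.78}]'; python3 -m crank '[{"turn":[0,0,0],"offset":[-0.03,-0.1,0.03],"grip":0.78},{"turn":[0,0,0],"offset":[-0.03,-0.1,0.03],"grip":0.78}]'
```

```text
t: 9.2
tool_pos: [593.0, -139.3, 94.2]
eef_rot: [[-0.809, 0.203, 0.551], [0.148, 0.979, -0.143], [-0.568, -0.034, -0.822]]
force: [1.0, 0.7, 0.7]
grip_width: 0.22
t: 9.37
tool_pos: [593.4, -140.9, 94.0]
eef_rot: [[-0.81, 0.202, 0.55], [0.148, 0.979, -0.141], [-0.567, -0.032, -0.823]]
force: [-3.0, 10.4, 4.5]
grip_width: 0.224
t: 9.53
tool_pos: [593.7, -141.6, 93.7]
eef_rot: [[-0.811, 0.2, 0.549], [0.148, 0.979, -0.138], [-0.565, -0.03, -0.824]]
force: [-1.3, 22.4, 7.6]
grip_width: 0.225
```

At the stop: force is up to 22 N with no travel. I'll relax and centre on the knob, then withdraw along the row's axis.

```bash
python3 -m crank '[{"turn":[0,0,0],"offset":[0,0.25,-0.04],"grip":0.74},{"turn":[0,0,0],"offset":[0,0.25,-0.04],"grip":0.7},{"turn":[0,0,0],"offset":[0,0.25,-0.04],"grip":0.7}]'
python3 - <<'E'
from h import *
im=env.get_image('wrist');c=env.camera_model('wrist');o=env.get_obs();print(o['force'],o['tool_pos'],o['grip_width'])
for r in (240,250,258):
    x=np.where(im[r,205:305].max(1)<60)[0]+205; print(r,x)
for a in (198,202,204,206): print(a,proj(c,np.r_[np.array([686,-96])+100*np.array([np.cos(np.radians(a)),np.sin(np.radians(a))]),88],'wrist').round())
T=o['tool_pos']; x=np.array([.985,-.173,0])
for d in (60,120): print(d,off(T-x*d+[0,0,d*.1]))
E
```

```text
t: 9.78
tool_pos: [595.5, -137.5, 95.1]
eef_rot: [[-0.809, 0.201, 0.552], [0.147, 0.979, -0.142], [-0.569, -0.034, -0.822]]
force: [-0.3, 0.5, 0.7]
grip_width: 0.301
[-0.92840115 -0.65801292  0.30412194] [ 595.4627417  -137.93561728   95.07636064] 0.3042665712483331
240 [231 244 245 246 247 248 249 250 251 252 253 254 255 256 257 258 259 260
 261 262 263 264 265 266 267 268 269 282 283 284]
250 [211 212 213 214 215 216 217 228 229 230 231 232 233 244 245 246 247 248
 249 250 251 252 253 254 255 256 257 258 259 260 261 262 263 264 265 266
 267 268 281 282 283 284 285 286 298 299 300 301 302 303 304]
258 [205 206 207 208 209 210 211 212 213 214 215 227 228 229 230 231 232 233
 243 244 245 246 247 248 249 250 251 252 253 254 255 256 257 258 259 260
 261 262 263 264 265 266 267 268 281 282 283 284 285 286 287 288 300 301
 302 303 304]
198 [280. 254.]
202 [267. 257.]
204 [262. 258.]
206 [256. 260.]
60 [ 1.53 -0.07 -1.3 ]
120 [ 3.06 -0.13 -2.6 ]
```

```bash
python3 -m crank '[{"turn":[0,0,0],"offset":[0.5,-0.02,-0.45],"grip":0.65},{"turn":[0,0,0],"offset":[1.0,-0.05,-0.9],"grip":0.6},{"turn":[0,0,0],"offset":[1.5,-0.07,-1.3],"grip":0.6},{"turn":[0,0,0],"offset":[2.0,-0.09,-1.8],"grip":0.6},{"turn":[0,0,0],"offset":[2.0,-0.09,-1.8],"grip":0.6}]'; python3 -m crank '[{"turn":[0,0,0],"offset":[0.3,0,-1.0],"grip":0.6},{"turn":[0,0,0],"offset":[0.6,0,-2.0],"grip":0.6},{"turn":[0,0,0],"offset":[0.6,0,-3.0],"grip":0.6},{"turn":[0,0,0],"offset":[0.6,0,-4.0],"grip":0.6},{"turn":[0,0,0],"offset":[0.6,0,-4.0],"grip":0.6},{"turn":[0,0,0],"offset":[0.6,0,-4.0],"grip":0.6}]'
python3 - <<'E'
from h import *
im=env.get_image('wrist');s=env.get_image('side');o=env.get_obs();print(o['force'],o['tool_pos'],o['joint_pos'].round(2))
cv=np.zeros((590,800,3),np.uint8);cv[:384,:512]=im;t=cv2.resize(s[120:300,140:310],None,fx=1.65,fy=1.65);cv[:t.shape[0],515:515+t.shape[1]]=t
t=env.get_image('scene')[140:280,170:350];cv[388:388+200,515:772]=cv2.resize(t,(257,200))
cv2.imwrite('pics/f.png',cv)
E
```

```text
t: 10.25
tool_pos: [512.9, -123.7, 103.9]
eef_rot: [[-0.811, 0.204, 0.548], [0.15, 0.978, -0.142], [-0.565, -0.033, -0.824]]
force: [-0.2, 0.9, -2.0]
grip_width: 0.404
t: 10.75
tool_pos: [437.4, -105.2, 197.3]
eef_rot: [[-0.805, 0.204, 0.557], [0.148, 0.978, -0.145], [-0.574, -0.034, -0.818]]
force: [0.3, 0.4, 0.8]
grip_width: 0.397
[-0.03808879 -0.2101014  -0.02398569] [ 436.1128338  -104.62383414  193.63010388] [-0.32 -0.53  2.51  0.07  0.56 -1.74]
```

View pics/f.png

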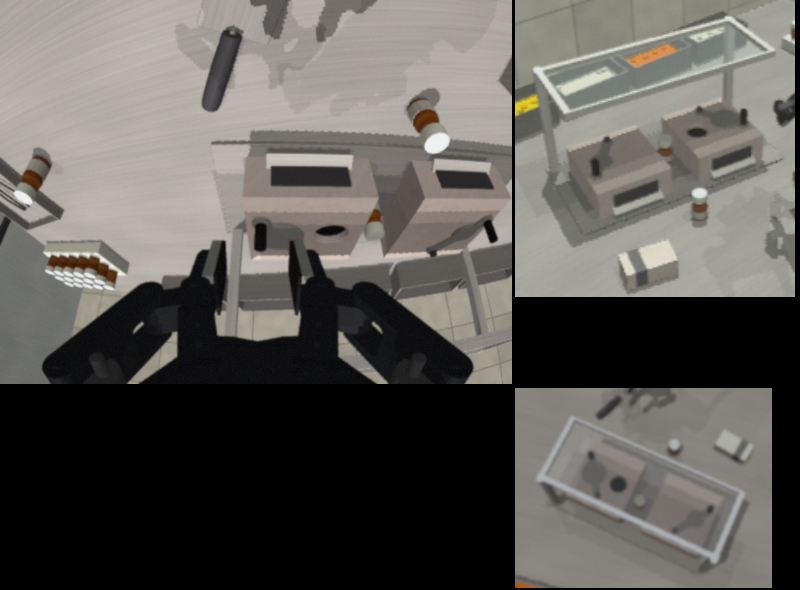

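The last pictures show the wide port open with its cover aside, the narrow port covered, and the vials, carton and spatula undisturbed. The gripper is clear of everything, so I'm handing in.

```bash
python3 -c "
from cell import env
print(env.close_job())"
```

```text
the job is handed in; nothing more can be done
None
```

I closed the narrow port's dust cover first, then swung the wide port's cover fully aside. I handed the job in at about 11 s with the gripper withdrawn and touching nothing.

- **Narrow cover:** I pushed it by the knob to its stop, with the force rising to about 16 N. The knob then measured about 135.7°, against 135.6° expected for closed.
- **Wide cover:** I pushed it by the knob to its stop, with the force rising to about 24 N and no further travel. The knob then measured about 206°, against 204.4° expected for fully aside, so the two agree within my measuring error.
- **Snag on the way:** joint 5 reached the end of its range (0) partway through the wide cover's swing and the hand tipped by about 2°. I reduced the tilt from about 42° to 35° and finished.
- **Final pictures:** the wide port is open and the narrow port is covered. The guard, the gap and front vials, the carton and the spatula look undisturbed. I did not look closely at the jar or the side vial, but the arm never went near them.

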